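# Lids back on the lunch tins

## Robot

A 6-joint arm with a two-finger parallel gripper is mounted at the origin on the work surface. World frame = base frame: x ahead of the robot, y to its left, z up, the work surface at z = 0. Lengths are in m, angles in rad, forces in N, time in s.
With the tool pointing down it reaches from about 0.225 to 0.875 m from the base axis. Payload 3.4 kg.
Tool frame: the origin (TCP) lies at the very end of the fingers, on their centre line; the grasp point (between the pads) lies 19 mm behind it; z points along the fingers, y is the direction in which the jaws open and shut (so a half turn about z gives the same grasp; the last joint's range is limited). The gripper opens to 85 mm and grips with 20 to 120 N. Pads are 22 mm wide; open, the fingers measure 114 mm over their backs; the gripper's body (76 mm by 85 mm) begins 54 mm behind the grasp point. The pads swing forward as they close: fully open they stand 13 mm farther back than shut.
Start: joints at [-1.39, 0.276, 1.505, -0, 1.361, -0.121], TCP at [0.171, -0.549, 0.231] pointing down, gripper open.
Joint ranges: [-2.89, 2.89], [-0.75, 2.08], [0.22, 2.7], [-1.18, 4.32], [0.11, 2.71], [-2.7, 2.7]. Speed limits (rad/s): [2.57, 2.57, 3.14, 3.14, 3.14, 3.14].

## Interface

Orientations are given as a unit quaternion [w, x, y, z].
In Python, from rig import telemetry, cams, sign_off, spotter gives the robot as it stands.
- The arm moves only by the tool servo_tool, never from a script. Its argument "steps" is a list of rows, each a list of 6 numbers: the shift along the tool's x, y, z in mm, then the turn, a rotation vector about the tool's x, y, z in degrees. In form: [[x, y, z, ax, ay, az], ...]. A call has 1 to 8 rows; each row is the pose to reach, as a shift and turn from the pose commanded when the call began, along the tool's axes at that moment; what a row does not reach only later rows make up. A row lasts 1/10 s, in which the tool goes at most 50 mm and 8.59 degrees, less where a joint would pass 70% of its speed; a pose out of reach is approached as far as the arm can. A call with a gripper value outside its range is refused whole. "hand" is the closure in counts, from 0 (fully open) to 255 (shut), set as the call begins (left out, the last holds). The fingers move at their own pace and stop on an object; "grip_force" is the grip in N (left out, the last holds). Time passes only in rows, so rows that repeat a pose let the fingers close. It gives the time, the measured TCP pose, the force and the opening at its end, in the units of the state.
- telemetry.get_state(): the state, without advancing time (a new reading comes with each control period).
- cams.get_image(name): name is "scene" or "top"; returns (picture, depth): 400x640x3 uint8, red, green, blue; 400x640 float32, m along the optical axis (not along the pixel's ray), 0 where there is no reading.
- cams.camera_model(name): a dict with "camera_matrix" (3x3 intrinsics, pixels), "D" ([k1, k2, p1, p2, k3] as OpenCV has them; the pictures are not rectified), "origin" and "rotation" of the camera in the world. Camera axes: x right, y up, looking along -z (the intrinsics and any distortion apply to the point x, -y, -z); pixel columns grow to the right and rows downward; lengths in m; the calibration is good to about 2 mm. A picture is of the moment at which its call begins. camera_model takes no time and is no camera call.
- sign_off(): hands the job in, once; it reports no verdict.
Trained networks look in the newest picture that a camera, given by its name, has taken for a name from the list of things; names that differ only in an ending like _2 or _b are one class to them, and where a whole thing is asked for, a point or a joint stands for the part that bears it (a point fixed in the world has none). Each returns a list of dicts, best first, with "conf" (0 to 1); they miss things now and then, are a little off and sometimes report something else, mostly with a low value. They report only what shows in the picture. A call takes as long as a camera call. They do not tell look-alikes from the thing itself.
- spotter.outline_of(query, camera): "region" (400x640 bool, what is visible of it) and "rect" ([left, top, width, height] in pixels, round what is visible of it).
The state is a dict: "clock": time; "qpos": joint angles; "qd": joint speeds; "effort": joint torques, N m; "position": TCP position; "ee_rot": TCP orientation; "contact_force": force on the tool from outside, world axes, zero at the start; "moment": the same for the moment, N m; "width": finger opening in m.
Only numpy, scipy, OpenCV 4.12 (cv2) and the standard library are available. Lean on these libraries where they do the work, as an engineer would, in place of code of your own. Each camera call takes 0.05 s, during which the arm holds its last target.

## Task

Close up the washed lunch tins: put every lid on the tin of its own shape and size, the right way up and fully home, so that its plug is in the mouth and its plate lies flat on the rim. Leave the tins standing where they are on the shelf, without shoving them along or tipping them.

Things in the scene. Friction and masses are not known exactly. Their poses are not given: they have to be found in the camera images.
- big_round_lid_grip (a point): Round blue plastic lid, plate 116 mm across, with a round plug 80 mm across under it, 8 mm deep. On the 4 mm plate stands a grip bar 56 (x) x 14 (y) x 26 mm tall. Point: bar's centre, z up; bar top 13 mm above it, plate top 13, plate underside 17, plug underside 25 mm below. Loose, 80 g, lying right way up on its plug.
- small_round_lid_grip (a point): Round blue plastic lid, plate 88 mm across, with a round plug 52 mm across under it, 8 mm deep. On the 4 mm plate stands a grip bar 56 (x) x 14 (y) x 26 mm tall. Point: bar's centre, z up; bar top 13 mm above it, plate top 13, plate underside 17, plug underside 25 mm below. Loose, 80 g, lying right way up on its plug.
- square_lid_grip (a point): Square blue plastic lid, plate 100 x 100 mm, with a square plug 64 x 64 mm under it, sides along this point's x and y, 8 mm deep. On the 4 mm plate stands a grip bar 56 (x) x 14 (y) x 26 mm tall. Point: bar's centre, z up; bar top 13 mm above it, plate top 13, plate underside 17, plug underside 25 mm below. Loose, 80 g, lying right way up on its plug.
- oblong_lid_grip (a point): Oblong blue plastic lid, plate 122 mm (along this point's x) x 78 mm (along y), with an oblong plug 88 x 44 mm under it, 8 mm deep. On the 4 mm plate stands a grip bar 56 (x) x 14 (y) x 26 mm tall. Point: bar's centre, z up; bar top 13 mm above it, plate top 13, plate underside 17, plug underside 25 mm below. Loose, 80 g, lying right way up on its plug.
- big_round_tin: Open round white enamelled tin, 104 mm across outside, mouth 96 mm across, 48 mm high, walls 4 mm. Origin: centre of its underside, z up. Loose, 300 g, upright. The big round lid's plug enters the mouth with 8 mm to spare each side; when its plate is on the rim, the grip bar's centre is 65 mm above this origin.
- small_round_tin: Open round white enamelled tin, 76 mm across outside, mouth 68 mm across, 48 mm high, walls 4 mm. Origin: centre of its underside, z up. Loose, 300 g, upright. The small round lid's plug enters the mouth with 8 mm to spare each side; when its plate is on the rim, the grip bar's centre is 65 mm above this origin.
- square_tin: Open square white enamelled tin, 88 x 88 mm outside, mouth 80 x 80 mm, sides along its x and y, 48 mm high, walls 4 mm. Origin: centre of its underside, z up. Loose, 300 g, upright. The square lid's plug enters the mouth with 8 mm to spare each side; when its plate is on the rim, the grip bar's centre is 65 mm above this origin.
- oblong_tin: Open oblong white enamelled tin, 112 mm (x) x 68 mm (y) outside, mouth 104 x 60 mm, 48 mm high, walls 4 mm. Origin: centre of its underside, z up. Loose, 300 g, upright. The oblong lid's plug enters the mouth with 8 mm to spare each side; when its plate is on the rim, the grip bar's centre is 65 mm above this origin.
Not all that is in view belongs to the job. Leave any red look-alike of the part that bears big_round_lid_grip alone. Leave any brown look-alike of the part that bears square_lid_grip alone.

How it is judged:
At the end, for the whole second after the job is handed in: Each of the four lids sits on its own tin: centre within 14 mm of the tin's centre seen from above, grip-bar centre 60 to 69 mm above the tin's underside (plug in, plate on the rim), lid and tin level within 0.06 rad, every tin still on the shelf top within 40 mm of where it started, all at rest (horizontal distance between big_round_lid_grip and big_round_tin below 0.014 m and z of big_round_lid_grip in the frame of big_round_tin between 0.06 and 0.069 m and angle between each of big_round_lid_grip, big_round_tin, small_round_lid_grip, small_round_tin, square_lid_grip, square_tin, oblong_lid_grip, oblong_tin's own z axis and vertical below 0.06 rad and height (world z) of each of big_round_tin, small_round_tin, square_tin, oblong_tin below 0.006 m and distance of each of big_round_tin, small_round_tin, square_tin, oblong_tin from where it was at the start of the episode below 0.04 m and linear speed of each of big_round_tin, big_round_lid, small_round_tin, small_round_lid, square_tin, square_lid, oblong_tin, oblong_lid below 0.02 m/s and horizontal distance between small_round_lid_grip and small_round_tin below 0.014 m and z of small_round_lid_grip in the frame of small_round_tin between 0.06 and 0.069 m and horizontal distance between square_lid_grip and square_tin below 0.014 m and z of square_lid_grip in the frame of square_tin between 0.06 and 0.069 m and horizontal distance between oblong_lid_grip and oblong_tin below 0.014 m and z of oblong_lid_grip in the frame of oblong_tin between 0.06 and 0.069 m); the robot touches nothing.
It fails at once if the big round tin is shoved more than 60 mm from its place or tipped over 0.4 rad (distance of big_round_tin from where it was at the start of the episode above 0.06 m or angle between big_round_tin's own z axis and vertical above 0.4 rad).
It fails at once if the small round tin is shoved more than 60 mm from its place or tipped over 0.4 rad (distance of small_round_tin from where it was at the start of the episode above 0.06 m or angle between small_round_tin's own z axis and vertical above 0.4 rad).
It fails at once if the square tin is shoved more than 60 mm from its place or tipped over 0.4 rad (distance of square_tin from where it was at the start of the episode above 0.06 m or angle between square_tin's own z axis and vertical above 0.4 rad).
It fails at once if the oblong tin is shoved more than 60 mm from its place or tipped over 0.4 rad (distance of oblong_tin from where it was at the start of the episode above 0.06 m or angle between oblong_tin's own z axis and vertical above 0.4 rad).
It also fails if it takes over 120 s, if anything falls off the work surface, if the arm or the gripper's body presses on something with over 40 N, if the wrist force passes 120 N, or if a joint passes its speed limit or range.

## Working session

There is one attempt and no reset: what is moved stays moved. The work goes in short steps, Python scripts to look and compute and a tool call to move; the robot and the scene stay as the last step left them, time stands still between calls to the robot, and variables do not carry over. Pictures are saved under pics/ and viewed, and the job is handed in when it is done.

Besides the shell and the picture viewer there is one more tool, called after ">>>" as name(argument=value, ...), one argument or row to a line, values as JSON. servo_tool: Moves the arm, as the interface text tells. Its arguments: {"type":"object","properties":{"steps":{"type":"array","items":{"type":"array","items":{"type":"number"}}},"hand":{"type":"number"},"grip_force":{"type":"number"}},"required":["steps"]}

```bash
ls; mkdir -p pics; python3 - <<'E'
from rig import telemetry,cams
import cv2,numpy as np
s=telemetry.get_state();print({k:np.round(v,3).tolist() for k,v in s.items()})
for n in("scene","top"):
    im,d=cams.get_image(n);cv2.imwrite(f"pics/{n}0.png",im[:,:,::-1]);np.save(f"pics/{n}0.npy",d);np.save(f"pics/{n}0i.npy",im)
    m=cams.camera_model(n);print(n,{k:np.round(v,4).tolist() for k,v in m.items()})
E
```

```text
pics
{'clock': 0.0, 'qpos': [-1.39, 0.277, 1.506, -0.0, 1.361, -0.121], 'qd': [0.001, 0.001, 0.0, -0.0, 0.0, 0.0], 'effort': [0.0, -41.678, -24.581, 0.0, 0.011, 0.0], 'position': [0.171, -0.548, 0.23], 'ee_rot': [-0.001, 0.989, 0.15, -0.0], 'contact_force': [-0.116, 0.352, 0.005], 'moment': [0.009, -0.01, 0.024], 'width': 0.085}
scene {'camera_matrix': [[513.6312, 0.0, 327.115], [0.0, 513.6312, 210.5388], [0.0, 0.0, 1.0]], 'D': [-0.1694, 0.0, 0.0, 0.0, 0.0], 'origin': [1.272, 0.0174, 1.008], 'rotation': [0.6681, 0.2181, 0.2251, 0.6748]}
top {'camera_matrix': [[428.9646, 0.0, 318.6869], [0.0, 428.9646, 196.6067], [0.0, 0.0, 1.0]], 'D': [-0.0514, 0.0, 0.0, 0.0, 0.0], 'origin': [0.3831, 0.0159, 1.2115], 'rotation': [0.7131, 0.05, -0.0577, -0.6969]}
```

View pics/scene0.png

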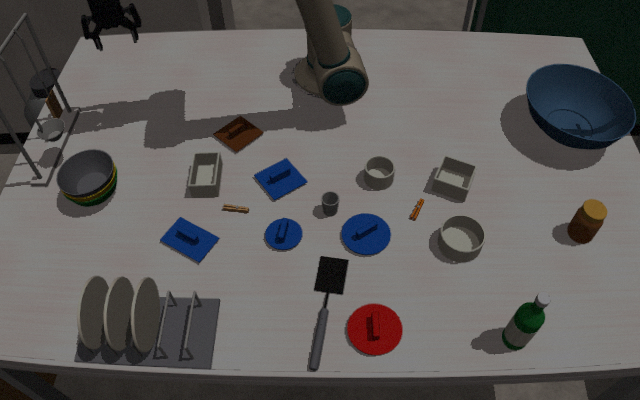

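View pics/top0.png

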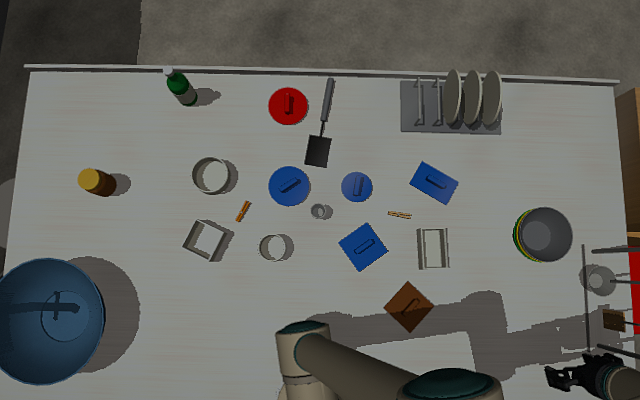

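```bash
cat > h.py <<'E'
import numpy as np,cv2
from scipy.spatial.transform import Rotation as R
def rays(m):
    K=np.array(m["camera_matrix"]);D=np.array(m["D"],float)
    v,u=np.mgrid[0:400,0:640];p=np.stack([u,v],-1).reshape(-1,1,2).astype(np.float64)
    n=cv2.undistortPoints(p,K,D).reshape(400,640,2)
    return np.stack([n[...,0],-n[...,1],-np.ones((400,640))],-1)
def rot(m):
    q=np.array(m["rotation"]);return R.from_quat(q[[1,2,3,0]]).as_matrix() if q.shape==(4,) else q
def cloud(m,d):
    return (rays(m)*d[...,None])@rot(m).T+np.array(m["origin"])
def plane(m,z):
    r=rays(m)@rot(m).T;o=np.array(m["origin"]);return o+r*((z-o[2])/r[...,2])[...,None]
def project(m,P):
    c=(np.atleast_2d(P)-np.array(m["origin"]))@rot(m);c=c*[1,-1,-1]
    return cv2.projectPoints(c.reshape(-1,1,3),np.zeros(3),np.zeros(3),np.array(m["camera_matrix"]),np.array(m["D"],float))[0].reshape(-1,2)
E
cat > meas.py <<'E'
from rig import telemetry,cams,spotter
from h import *
names=["big_round_lid_grip","small_round_lid_grip","square_lid_grip","oblong_lid_grip","big_round_tin","small_round_tin","square_tin","oblong_tin"]
for cam in("top","scene"):
    im,d=cams.get_image(cam);m=cams.camera_model(cam)
    C=cloud(m,d);val=d>0;hsv=cv2.cvtColor(im,cv2.COLOR_RGB2HSV)
    tz=C[180:230,150:160] if cam=="top" else C[100:110,200:260]
    print(cam,"table z",np.median(tz[...,2]).round(4))
    for n in names:
        o=spotter.outline_of(n,cam)
        print(n,[(round(x["conf"],2),list(map(int,x["rect"]))) for x in o[:3]])
        for x in o[:3]:
            if x["conf"]<0.3: continue
            reg=x["region"]
            if "lid" in n:
                z=C[...,2];
                top=reg&val&(z>0.031)&(z<0.05);pl=reg
                plate=reg&val&(z<0.02)
                f=lambda M,h:plane(m,h)[M][:,:2].astype(np.float32)
                a=f(top,0.038);b=f(plate,0.012)
                col=hsv[reg].mean(0).round()
                for q,l in((a,"bar"),(b,"plate")):
                    if len(q)<5: continue
                    (c,wh,ang)=cv2.minAreaRect(q)
                    if wh[0]<wh[1]: wh=wh[::-1];ang+=90
                    print("   ",l,len(q),np.round(c,4),np.round(wh,4),"ang",round((ang+90)%180-90,1),"zmed",np.median(z[top if l=="bar" else plate]).round(4),col)
            else:
                z=C[...,2]
                rim=cv2.dilate(reg.astype(np.uint8),np.ones((3,3)))>0
                rim&=val&(z>0.042)&(z<0.056)
                q=C[rim][:,:2].astype(np.float32)
                if len(q)<8: continue
                c,wh,ang=cv2.minAreaRect(q)
                if wh[0]<wh[1]: wh=wh[::-1];ang+=90
                print("    rim",len(q),np.round(c,4),np.round(wh,4),"ang",round((ang+90)%180-90,1),"zmed",np.median(z[rim]).round(4))
E
python3 meas.py
```

```text
top table z -0.0006
big_round_lid_grip [(0.98, [267, 166, 41, 39]), (0.69, [268, 86, 38, 37])]
    bar 102 [0.5968 0.0925] [0.0547 0.0141] ang -54.4 zmed 0.0371 [108. 205. 116.]
    plate 1166 [0.5976 0.0927] [0.1136 0.1125] ang -88.6 zmed 0.0117 [108. 205. 116.]
    bar 88 [0.836  0.1035] [0.0545 0.0143] ang 1.9 zmed 0.037 [  1. 248. 129.]
    plate 1009 [0.8336 0.1033] [0.1136 0.1078] ang -69.4 zmed 0.0113 [  1. 248. 129.]
small_round_lid_grip [(0.58, [338, 172, 33, 28])]
    bar 98 [ 0.5995 -0.1   ] [0.0545 0.0141] ang -8.2 zmed 0.0375 [110. 162. 113.]
    plate 629 [ 0.5992 -0.1006] [0.0857 0.0838] ang -88.6 zmed 0.0117 [110. 162. 113.]
square_lid_grip [(0.92, [385, 284, 50, 50]), (0.67, [338, 221, 49, 49])]
    bar 110 [ 0.2694 -0.2479] [0.0552 0.0147] ang -42.6 zmed 0.0382 [ 13. 206.  58.]
    plate 1155 [ 0.269  -0.2493] [0.1019 0.0994] ang -42.2 zmed 0.0123 [ 13. 206.  58.]
    bar 105 [ 0.4297 -0.1189] [0.0562 0.0137] ang -54.2 zmed 0.0375 [108. 225. 117.]
    plate 1147 [ 0.4301 -0.1198] [0.1002 0.0995] ang 36.9 zmed 0.012 [108. 225. 117.]
oblong_lid_grip [(0.63, [410, 159,
[... 1844 characters left out ...]
d 0.0127 [109. 217.  94.]
oblong_lid_grip [(0.93, [162, 223, 54, 36])]
    bar 130 [ 0.6217 -0.3216] [0.0551 0.0158] ang 60.5 zmed 0.0372 [109. 211.  93.]
    plate 1225 [ 0.6189 -0.3206] [0.1259 0.0786] ang 59.9 zmed 0.0121 [109. 211.  93.]
big_round_tin [(0.58, [438, 212, 49, 54])]
    rim 339 [0.6223 0.3127] [0.1041 0.1025] ang -13.5 zmed 0.0476
small_round_tin [(0.91, [363, 155, 29, 35])]
    rim 199 [0.423  0.1306] [0.0753 0.0738] ang 38.7 zmed 0.0476
square_tin [(0.73, [433, 157, 42, 45])]
    rim 297 [0.4397 0.3205] [0.0954 0.0882] ang -22.9 zmed 0.0478
oblong_tin [(0.92, [188, 151, 33, 46]), (0.27, [364, 155, 27, 36])]
    rim 295 [ 0.4317 -0.3087] [0.1188 0.0712] ang 3.1 zmed 0.0475
```

```bash
cat > go.py <<'E'
import sys,numpy as np
from rig import telemetry
from scipy.spatial.transform import Rotation as R
def delta(*t):
    s=telemetry.get_state();q=np.array(s["ee_rot"]);r=R.from_quat(q[[1,2,3,0]])
    x,y,z,yaw=t
    T=R.from_matrix(np.column_stack([[np.cos(np.radians(yaw)),np.sin(np.radians(yaw)),0],[np.sin(np.radians(yaw)),-np.cos(np.radians(yaw)),0],[0,0,-1]]))
    sh=r.inv().apply(np.array([x,y,z])-s["position"])*1000
    rv=np.degrees((r.inv()*T).as_rotvec())
    print("shift",sh.round(1),"turn",rv.round(1),"| t",round(s["clock"],2),"w",round(s["width"]*1000,1),"pos",np.round(s["position"],4),"F",np.round(s["contact_force"],1),"q",np.round(s["qpos"],2))
for a in sys.argv[1:]: delta(*map(float,a.split(",")))
E
python3 go.py 0.618,-0.3225,0.1,60.4
python3 - <<'E'
from h import *
from rig import cams
d=np.load("pics/top0.npy");C=cloud(cams.camera_model("top"),d)
for n,(u,v) in dict(cup=(320,211),st1=(243,211),st2=(399,214),spat=(318,150),jar=(95,180)).items():
    p=C[v-10:v+11,u-12:u+13].reshape(-1,3);p=p[p[:,2]>0.008]
    print(n,p.min(0).round(3),p.max(0).round(3))
E
```

```text
shift [494.2 -83.4 131.3] turn [  0.    0.  -43.1] | t 1.0 w 85.2 pos [ 0.1709 -0.549   0.2313] F [-0.6 -0.3  0.4] q [-1.39  0.28  1.5   0.    1.36 -0.12]
cup [ 0.383 -0.013  0.008] [0.544 0.028 1.212]
st1 [0.383 0.016 0.008] [0.55  0.239 1.212]
st2 [ 0.513 -0.254  0.008] [ 0.532 -0.191  0.018]
spat [ 0.383 -0.022  0.008] [0.728 0.038 1.212]
jar [0.383 0.016 0.036] [0.621 0.64  1.212]
```

>>> servo_tool(
  steps=[
    [82,-14,0,0,0,-8],
    [165,-28,0,0,0,-15],
    [247,-42,0,0,0,-22],
    [330,-56,20,0,0,-29],
    [412,-70,60,0,0,-36],
    [494,-83,110,0,0,-43],
    [494,-83,131,0,0,-43],
    [494,-83,131,0,0,-43],
  ],
  hand=120,
  grip_force=50,
)

```text
clock: 1.8
position: [0.5169, -0.3738, 0.1538]
ee_rot: [0.001, 0.865, 0.502, 0.0]
contact_force: [0.6, -0.9, -0.4]
width: 0.0451
```

>>> servo_tool(
  steps=[
    [0,0,0,0,0,0],
    [0,0,0,0,0,0],
  ],
)

```text
clock: 2.0
position: [0.5154, -0.3739, 0.1533]
ee_rot: [-0.001, 0.864, 0.503, -0.001]
contact_force: [0.7, -0.7, -0.2]
width: 0.0454
```

```bash
python3 go.py 0.618,-0.3225,0.1,60.4 0.618,-0.3225,0.016,60.4
```

```text
shift [95.3 64.  53.1] turn [-0.1  0.   0. ] | t 2.0 w 45.4 pos [ 0.5154 -0.3739  0.1533] F [ 0.7 -0.7 -0.2] q [-0.74  0.42  1.49 -0.    1.24 -0.22]
shift [ 95.3  64.2 137.1] turn [-0.1  0.   0. ] | t 2.0 w 45.4 pos [ 0.5154 -0.3739  0.1533] F [ 0.7 -0.7 -0.2] q [-0.74  0.42  1.49 -0.    1.24 -0.22]
```

>>> servo_tool(
  steps=[
    [40,27,20,0,0,0],
    [80,54,40,0,0,0],
    [95,64,53,0,0,0],
    [95,64,93,0,0,0],
    [95,64,115,0,0,0],
    [95,64,115,0,0,0],
    [95,64,115,0,0,0],
  ],
)

```text
clock: 2.7
position: [0.6172, -0.3253, 0.04]
ee_rot: [0.0, 0.865, 0.502, -0.0]
contact_force: [0.8, -0.1, 1.1]
width: 0.045
```

```bash
python3 go.py 0.618,-0.3225,0.016,60.4; python3 - <<'E'
from rig import cams
import cv2,numpy as np
a=cams.get_image("scene")[0][170:290,100:320];cv2.imwrite("pics/a1.png",cv2.resize(a,None,fx=3.5,fy=3.5)[:,:,::-1])
E
```

```text
shift [ 2.9 -0.7 24. ] turn [ 0.   0.  -0.2] | t 2.7 w 45.0 pos [ 0.6172 -0.3253  0.04  ] F [ 0.8 -0.1  1.1] q [-0.58  0.59  1.47 -0.    1.07 -0.06]
```

View pics/a1.png

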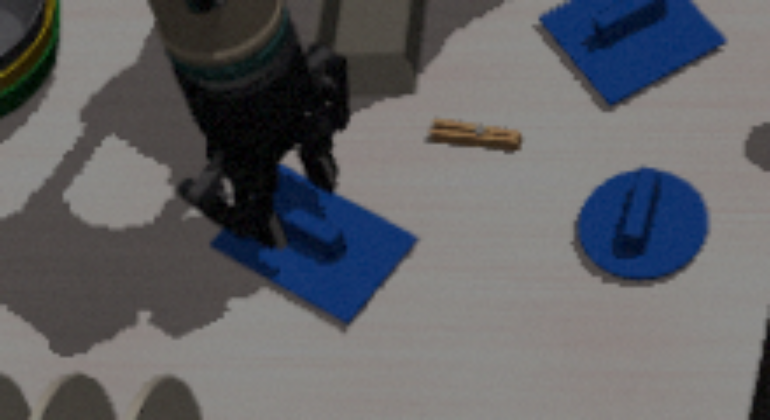

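>>> servo_tool(
  steps=[
    [3,-1,14,0,0,0],
    [3,-1,24,0,0,0],
    [3,-1,24,0,0,0],
    [3,-1,24,0,0,0],
  ],
)

```text
clock: 3.15
position: [0.6181, -0.3207, 0.0149]
ee_rot: [-0.0, 0.865, 0.502, -0.0]
contact_force: [-0.1, 0.7, 0.0]
width: 0.0452
```

>>> servo_tool(
  steps=[
    [0,0,0,0,0,0],
    [0,0,0,0,0,0],
    [0,0,0,0,0,0],
    [0,0,0,0,0,0],
    [0,0,0,0,0,0],
  ],
  hand=255,
)

```text
clock: 3.65
position: [0.6188, -0.3211, 0.0158]
ee_rot: [0.001, 0.865, 0.502, 0.0]
contact_force: [0.2, 0.2, 3.0]
width: 0.0128
```

```bash
python3 go.py 0.618,-0.3225,0.016,60.4 
```

```text
shift [-1.6  0.  -0.2] turn [ 0.1  0.  -0.1] | t 3.65 w 12.8 pos [ 0.6188 -0.3211  0.0158] F [0.2 0.2 3. ] q [-0.58  0.62  1.5  -0.    1.02 -0.06]
```

>>> servo_tool(
  steps=[
    [0,0,-20,0,0,0],
    [0,0,-50,0,0,0],
    [0,0,-80,0,0,0],
    [0,0,-100,0,0,0],
    [0,0,-100,0,0,0],
  ],
)

```text
clock: 4.15
position: [0.6201, -0.322, 0.1186]
ee_rot: [0.003, 0.865, 0.502, 0.001]
contact_force: [0.5, -0.6, -0.8]
width: 0.0129
```

```bash
python3 go.py 0.430,-0.310,0.116,3 
```

```text
shift [ -83.8 -171.     1.5] turn [ 0.4 -0.2 57.3] | t 4.15 w 12.9 pos [ 0.6201 -0.322   0.1186] F [ 0.5 -0.6 -0.8] q [-0.58  0.53  1.39 -0.    1.22 -0.06]
```

>>> servo_tool(
  steps=[
    [-12,-24,0,0,0,8],
    [-24,-49,0,0,0,16],
    [-36,-73,0,0,0,24],
    [-48,-98,0,0,0,32],
    [-60,-122,0,0,0,41],
    [-72,-147,0,0,0,49],
    [-84,-171,0,0,0,57],
    [-84,-171,0,0,0,57],
  ],
)

```text
clock: 4.95
position: [0.4237, -0.307, 0.1134]
ee_rot: [-0.002, 1.0, 0.027, -0.003]
contact_force: [0.7, 0.7, -0.7]
width: 0.0128
```

>>> servo_tool(
  steps=[
    [0,0,0,0,0,0],
    [0,0,0,0,0,0],
  ],
)

```text
clock: 5.15
position: [0.4289, -0.3093, 0.1147]
ee_rot: [-0.0, 1.0, 0.029, 0.0]
contact_force: [0.3, 0.0, -1.2]
width: 0.0131
```

```bash
python3 go.py 0.430,-0.310,0.078,3 0.430,-0.310,0.0565,3; python3 - <<'E'
from rig import cams
import cv2,numpy as np
a=cams.get_image("scene")[0][90:260,120:340];cv2.imwrite("pics/a2.png",cv2.resize(a,None,fx=3.5,fy=3.5)[:,:,::-1])
E
```

```text
shift [ 1.1  0.8 36.7] turn [-0.  -0.   0.3] | t 5.15 w 13.1 pos [ 0.4289 -0.3093  0.1147] F [ 0.3  0.  -1.2] q [-0.76  0.3   1.78  0.    1.06  0.76]
shift [ 1.1  0.8 58.2] turn [-0.  -0.   0.3] | t 5.15 w 13.1 pos [ 0.4289 -0.3093  0.1147] F [ 0.3  0.  -1.2] q [-0.76  0.3   1.78  0.    1.06  0.76]
```

View pics/a2.png

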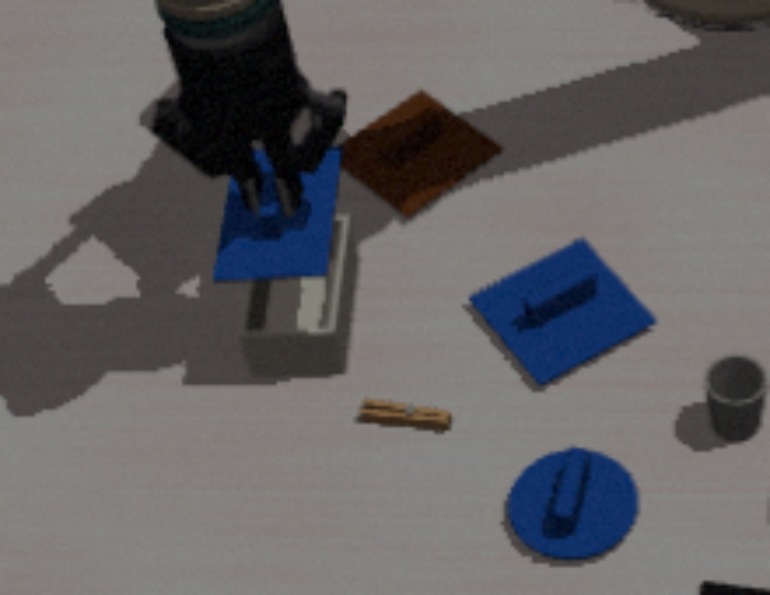

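The oblong lid hangs level above its tin, about (275,215) in the crop, long sides parallel to the tin's. I'll lower it.

>>> servo_tool(
  steps=[
    [1,1,15,0,0,0],
    [1,1,30,0,0,0],
    [1,1,42,0,0,0],
    [1,1,50,0,0,0],
    [1,1,55,0,0,0],
    [1,1,57,0,0,0],
    [1,1,57,0,0,0],
  ],
)

```text
clock: 5.9
position: [0.4294, -0.3101, 0.0582]
ee_rot: [0.0, 1.0, 0.029, 0.0]
contact_force: [-0.4, 0.0, -1.0]
width: 0.0131
```

```bash
python3 go.py 0.430,-0.310,0.056,3
```

```text
shift [ 0.6 -0.1  2.2] turn [ 0.  -0.   0.3] | t 5.9 w 13.1 pos [ 0.4294 -0.3101  0.0582] F [-0.4  0.  -1. ] q [-0.76  0.37  1.85 -0.    0.92  0.76]
```

>>> servo_tool(
  steps=[
    [0,0,1,0,0,0],
    [0,0,2,0,0,0],
    [0,0,2,0,0,0],
  ],
)

```text
clock: 6.2
position: [0.4293, -0.3101, 0.0564]
ee_rot: [0.0, 1.0, 0.029, 0.0]
contact_force: [0.0, 0.3, -0.4]
width: 0.0131
```

>>> servo_tool(
  steps=[
    [0,0,0,0,0,0],
    [0,0,0,0,0,0],
    [0,0,0,0,0,0],
    [0,0,-20,0,0,0],
    [0,0,-50,0,0,0],
    [0,0,-80,0,0,0],
    [0,0,-100,0,0,0],
    [0,0,-100,0,0,0],
  ],
  hand=120,
)

```text
clock: 7.0
position: [0.4309, -0.3116, 0.1594]
ee_rot: [0.003, 1.0, 0.029, 0.003]
contact_force: [0.7, 0.3, 0.3]
width: 0.045
```

```bash
python3 go.py 0.601,-0.099,0.15,-8; python3 - <<'E'
from rig import cams
import cv2,numpy as np
a=cams.get_image("scene")[0][90:260,120:340];cv2.imwrite("pics/a3.png",cv2.resize(a,None,fx=3.5,fy=3.5)[:,:,::-1])
E
```

```text
shift [ 182.  -202.5    9.2] turn [ 0.3 -0.3 11.3] | t 7.0 w 45.0 pos [ 0.4309 -0.3116  0.1594] F [0.7 0.3 0.3] q [-0.76  0.26  1.72 -0.    1.16  0.76]
```

View pics/a3.png

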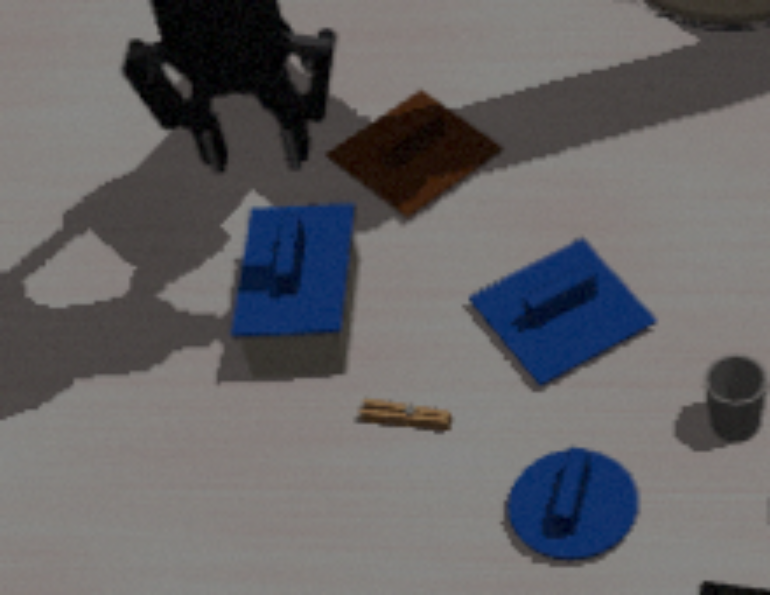

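The oblong lid lies flat on its tin, around (290,270) in the crop. The small round lid is next.

>>> servo_tool(
  steps=[
    [30,-34,0,0,0,2],
    [61,-68,0,0,0,4],
    [91,-101,0,0,0,6],
    [121,-135,0,0,0,8],
    [152,-169,0,0,0,10],
    [182,-203,10,0,0,11],
    [182,-203,50,0,0,11],
    [182,-203,90,0,0,11],
  ],
)

```text
clock: 7.85
position: [0.6, -0.0952, 0.0643]
ee_rot: [0.0, 0.998, -0.066, 0.0]
contact_force: [0.7, 0.2, -0.2]
width: 0.0454
```

>>> servo_tool(
  steps=[
    [0,0,0,0,0,0],
    [0,0,0,0,0,0],
  ],
)

```text
clock: 8.05
position: [0.5983, -0.0967, 0.065]
ee_rot: [-0.0, 0.998, -0.067, -0.002]
contact_force: [0.7, -0.1, 1.1]
width: 0.0449
```

```bash
python3 go.py 0.601,-0.099,0.016,-8
```

```text
shift [ 3.2  1.9 49. ] turn [-0.   0.2  0.3] | t 8.05 w 44.9 pos [ 0.5983 -0.0967  0.065 ] F [ 0.7 -0.1  1.1] q [-0.27  0.46  1.67 -0.    1.02  1.43]
```

>>> servo_tool(
  steps=[
    [3,2,20,0,0,0],
    [3,2,38,0,0,0],
    [3,2,49,0,0,0],
    [3,2,49,0,0,0],
    [3,2,49,0,0,0],
  ],
)

```text
clock: 8.55
position: [0.6028, -0.0998, 0.0184]
ee_rot: [0.0, 0.998, -0.067, 0.001]
contact_force: [-0.1, -0.4, 0.5]
width: 0.0452
```

>>> servo_tool(
  steps=[
    [0,0,0,0,0,0],
    [0,0,0,0,0,0],
    [0,0,0,0,0,0],
    [0,0,0,0,0,0],
    [0,0,0,0,0,0],
  ],
  hand=255,
)

```text
clock: 9.05
position: [0.6029, -0.0996, 0.0184]
ee_rot: [0.0, 0.998, -0.067, 0.001]
contact_force: [0.3, -1.4, 6.0]
width: 0.0127
```

```bash
python3 go.py 0.601,-0.099,0.016,-8
```

```text
shift [-2.  -0.3  2.4] turn [ 0.  -0.1  0.3] | t 9.05 w 12.7 pos [ 0.6029 -0.0996  0.0184] F [ 0.3 -1.4  6. ] q [-0.28  0.51  1.71 -0.    0.92  1.43]
```

>>> servo_tool(
  steps=[
    [0,0,-20,0,0,0],
    [0,0,-50,0,0,0],
    [0,0,-80,0,0,0],
    [0,0,-100,0,0,0],
    [0,0,-100,0,0,0],
    [0,0,-100,0,0,0],
  ],
)

```text
clock: 9.65
position: [0.6015, -0.0991, 0.1167]
ee_rot: [-0.0, 0.998, -0.067, -0.0]
contact_force: [0.0, 0.3, -0.4]
width: 0.0129
```

```bash
python3 go.py 0.423,0.130,0.118,-8
```

```text
shift [-207.6 -203.1   -1.2] turn [-0.   0.   0.3] | t 9.65 w 12.9 pos [ 0.6015 -0.0991  0.1167] F [ 0.   0.3 -0.4] q [-0.28  0.41  1.6  -0.    1.13  1.43]
```

>>> servo_tool(
  steps=[
    [-30,-29,0,0,0,0],
    [-60,-58,0,0,0,0],
    [-90,-88,0,0,0,0],
    [-120,-117,0,0,0,0],
    [-150,-146,0,0,0,0],
    [-180,-176,0,0,0,0],
    [-208,-203,0,0,0,0],
    [-208,-203,0,0,0,0],
  ],
)

```text
clock: 10.45
position: [0.4171, 0.1322, 0.1151]
ee_rot: [0.0, 0.998, -0.065, -0.004]
contact_force: [0.4, -0.4, -0.5]
width: 0.0126
```

>>> servo_tool(
  steps=[
    [0,0,0,0,0,0],
    [0,0,0,0,0,0],
    [0,0,0,0,0,0],
  ],
)

```text
clock: 10.75
position: [0.4238, 0.129, 0.1167]
ee_rot: [0.0, 0.998, -0.068, -0.0]
contact_force: [1.4, 0.4, -0.5]
width: 0.0127
```

```bash
python3 go.py 0.423,0.130,0.0585,-8; python3 - <<'E'
from rig import cams
import cv2,numpy as np
a=cams.get_image("scene")[0][90:260,300:520];cv2.imwrite("pics/a4.png",cv2.resize(a,None,fx=3.5,fy=3.5)[:,:,::-1])
E
```

```text
shift [-0.9 -0.9 58.2] turn [0.  0.  0.2] | t 10.75 w 12.7 pos [0.4238 0.129  0.1167] F [ 1.4  0.4 -0.5] q [ 0.14  0.18  1.95 -0.    1.01  1.85]
```

View pics/a4.png

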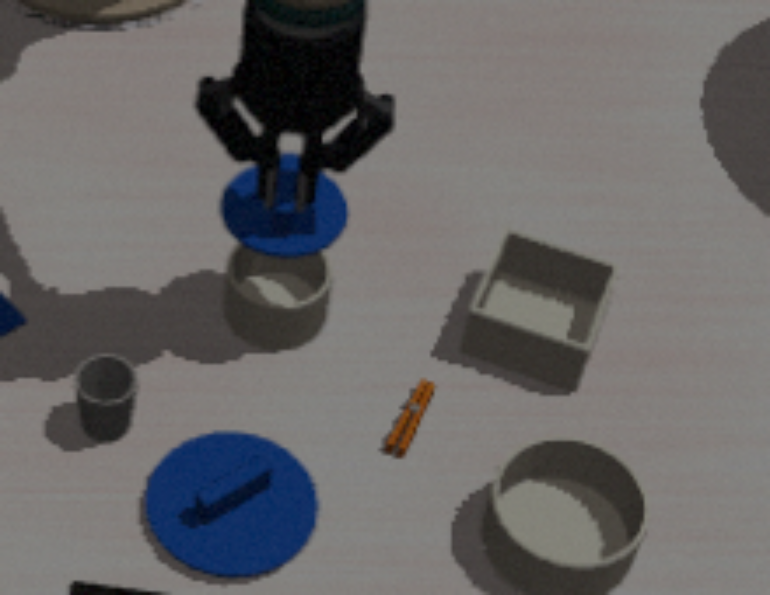

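The small round lid is held level at (283,205) in the crop, straight over the small tin.

>>> servo_tool(
  steps=[
    [-1,-1,15,0,0,0],
    [-1,-1,30,0,0,0],
    [-1,-1,42,0,0,0],
    [-1,-1,50,0,0,0],
    [-1,-1,55,0,0,0],
    [-1,-1,57,0,0,0],
    [-1,-1,58,0,0,0],
    [-1,-1,58,0,0,0],
  ],
)

```text
clock: 11.6
position: [0.4225, 0.1309, 0.0594]
ee_rot: [-0.0, 0.998, -0.067, 0.0]
contact_force: [-0.5, 0.5, -0.8]
width: 0.0127
```

```bash
python3 go.py 0.423,0.130,0.0585,-8
```

```text
shift [0.6 0.8 0.9] turn [-0.  -0.   0.3] | t 11.6 w 12.7 pos [0.4225 0.1309 0.0594] F [-0.5  0.5 -0.8] q [ 0.14  0.26  2.03 -0.    0.85  1.85]
```

>>> servo_tool(
  steps=[
    [0,0,1,0,0,0],
    [0,0,1,0,0,0],
  ],
)

```text
clock: 11.8
position: [0.4225, 0.1309, 0.0584]
ee_rot: [-0.0, 0.998, -0.067, 0.0]
contact_force: [0.0, -0.4, -0.4]
width: 0.0126
```

>>> servo_tool(
  steps=[
    [0,0,0,0,0,0],
    [0,0,0,0,0,0],
    [0,0,0,0,0,0],
    [0,0,-20,0,0,0],
    [0,0,-50,0,0,0],
    [0,0,-80,0,0,0],
    [0,0,-100,0,0,0],
    [0,0,-100,0,0,0],
  ],
  hand=120,
)

```text
clock: 12.6
position: [0.4244, 0.1312, 0.1609]
ee_rot: [-0.001, 0.998, -0.067, 0.003]
contact_force: [0.8, 0.4, -0.4]
width: 0.0453
```

```bash
python3 go.py 0.599,0.093,0.15,125; python3 - <<'E'
from rig import cams
import cv2,numpy as np
a=cams.get_image("scene")[0][90:260,300:520];cv2.imwrite("pics/a5.png",cv2.resize(a,None,fx=3.5,fy=3.5)[:,:,::-1])
E
```

```text
shift [178.1  14.5  12. ] turn [   0.4   -0.3 -132.7] | t 12.6 w 45.3 pos [0.4244 0.1312 0.1609] F [ 0.8  0.4 -0.4] q [ 0.14  0.13  1.88 -0.    1.12  1.85]
```

View pics/a5.png

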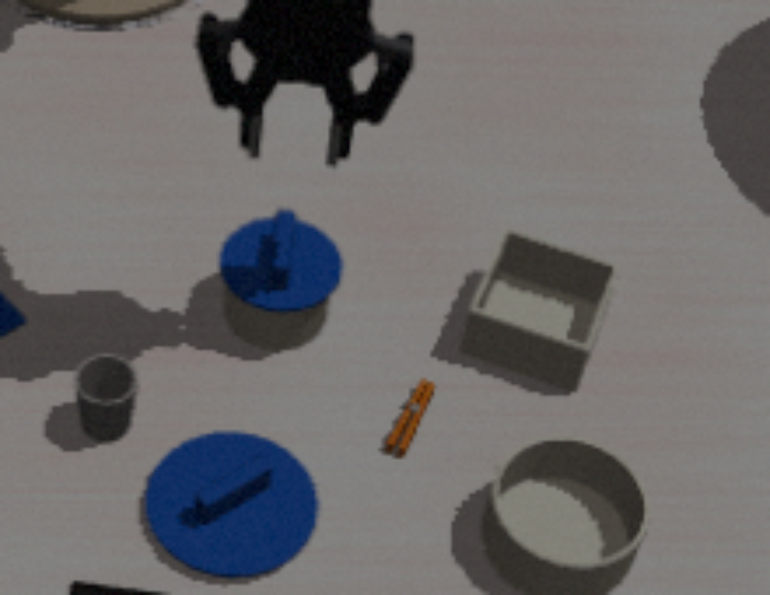

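>>> servo_tool(
  steps=[
    [22,2,0,0,0,-8],
    [45,4,0,0,0,-16],
    [67,5,0,0,0,-24],
    [89,7,0,0,0,-32],
    [111,9,0,0,0,-40],
    [134,11,0,0,0,-48],
    [156,13,0,0,0,-56],
    [178,14,10,0,0,-64],
  ],
)

```text
clock: 13.45
position: [0.5975, 0.0928, 0.1471]
ee_rot: [-0.0, 0.88, 0.474, -0.0]
contact_force: [-0.1, 0.0, -0.8]
width: 0.0448
```

>>> servo_tool(
  steps=[
    [0,0,0,0,0,-8],
    [0,0,0,0,0,-16],
    [0,0,0,0,0,-24],
    [0,0,0,0,0,-32],
    [0,0,0,0,0,-40],
    [0,0,20,0,0,-48],
    [0,0,50,0,0,-56],
    [0,0,80,0,0,-64],
  ],
)

```text
clock: 14.25
position: [0.5958, 0.0931, 0.0658]
ee_rot: [-0.001, 0.495, 0.869, -0.001]
contact_force: [1.1, 0.0, -0.1]
width: 0.045
```

>>> servo_tool(
  steps=[
    [0,0,0,0,0,-4],
    [0,0,0,0,0,-4],
  ],
)

```text
clock: 14.45
position: [0.5947, 0.093, 0.0651]
ee_rot: [-0.002, 0.467, 0.884, -0.001]
contact_force: [0.0, 0.8, -0.2]
width: 0.0453
```

```bash
python3 go.py 0.599,0.093,0.016,125
```

```text
shift [-2.6  3.8 49.1] turn [-0.3 -0.2 -0.7] | t 14.45 w 45.3 pos [0.5947 0.093  0.0651] F [ 0.   0.8 -0.2] q [ 0.04  0.45  1.68 -0.    1.02 -0.56]
```

>>> servo_tool(
  steps=[
    [-2,3,20,0,0,0],
    [-2,3,38,0,0,0],
    [-2,3,48,0,0,0],
    [-2,3,48,0,0,0],
    [-2,3,48,0,0,0],
  ],
)

```text
clock: 14.95
position: [0.6006, 0.0932, 0.0204]
ee_rot: [0.0, 0.467, 0.884, 0.0]
contact_force: [0.4, 0.3, -0.5]
width: 0.0451
```

>>> servo_tool(
  steps=[
    [0,0,0,0,0,0],
    [0,0,0,0,0,0],
    [0,0,0,0,0,0],
    [0,0,0,0,0,0],
    [0,0,0,0,0,0],
  ],
  hand=255,
)

```text
clock: 15.45
position: [0.6012, 0.0932, 0.0213]
ee_rot: [0.001, 0.467, 0.884, 0.001]
contact_force: [-0.1, 1.1, 6.5]
width: 0.0125
```

```bash
python3 go.py 0.599,0.093,0.016,125
```

```text
shift [ 1.1 -2.   5.3] turn [ 0.1  0.1 -0.7] | t 15.45 w 12.5 pos [0.6012 0.0932 0.0213] F [-0.1  1.1  6.5] q [ 0.04  0.5   1.71 -0.    0.92 -0.56]
```

>>> servo_tool(
  steps=[
    [0,0,-20,0,0,0],
    [0,0,-50,0,0,0],
    [0,0,-80,0,0,0],
    [0,0,-100,0,0,0],
    [0,0,-100,0,0,0],
    [0,0,-100,0,0,0],
  ],
)

```text
clock: 16.05
position: [0.5998, 0.0932, 0.1196]
ee_rot: [-0.0, 0.467, 0.884, -0.0]
contact_force: [-0.3, -0.8, 0.5]
width: 0.0132
```

```bash
python3 go.py 0.6205,0.312,0.118,125
```

```text
shift [169.2 140.4   1.6] turn [-0.  -0.  -0.7] | t 16.05 w 13.2 pos [0.5998 0.0932 0.1196] F [-0.3 -0.8  0.5] q [ 0.04  0.4   1.6  -0.    1.14 -0.56]
```

>>> servo_tool(
  steps=[
    [28,23,0,0,0,0],
    [56,46,0,0,0,0],
    [84,70,0,0,0,0],
    [112,93,0,0,0,0],
    [140,116,0,0,0,0],
    [169,141,0,0,0,0],
    [169,141,0,0,0,0],
    [169,141,0,0,0,0],
  ],
)

```text
clock: 16.85
position: [0.6202, 0.3125, 0.1174]
ee_rot: [-0.001, 0.466, 0.885, -0.002]
contact_force: [-1.1, -0.8, -1.2]
width: 0.0124
```

>>> servo_tool(
  steps=[
    [0,0,0,0,0,0],
    [0,0,0,0,0,0],
    [0,0,0,0,0,0],
  ],
)

```text
clock: 17.15
position: [0.6216, 0.311, 0.12]
ee_rot: [-0.0, 0.468, 0.884, -0.0]
contact_force: [-0.1, -0.9, 0.2]
width: 0.0127
```

```bash
python3 go.py 0.6215,0.312,0.0605,125; python3 - <<'E'
from rig import cams
import cv2,numpy as np
a=cams.get_image("scene")[0][120:290,320:540];cv2.imwrite("pics/a6.png",cv2.resize(a,None,fx=3.5,fy=3.5)[:,:,::-1])
E
```

```text
shift [ 0.9  0.5 59.5] turn [-0.   0.  -0.8] | t 17.15 w 12.7 pos [0.6216 0.311  0.12  ] F [-0.1 -0.9  0.2] q [ 0.36  0.52  1.39 -0.    1.23 -0.23]
```

View pics/a6.png

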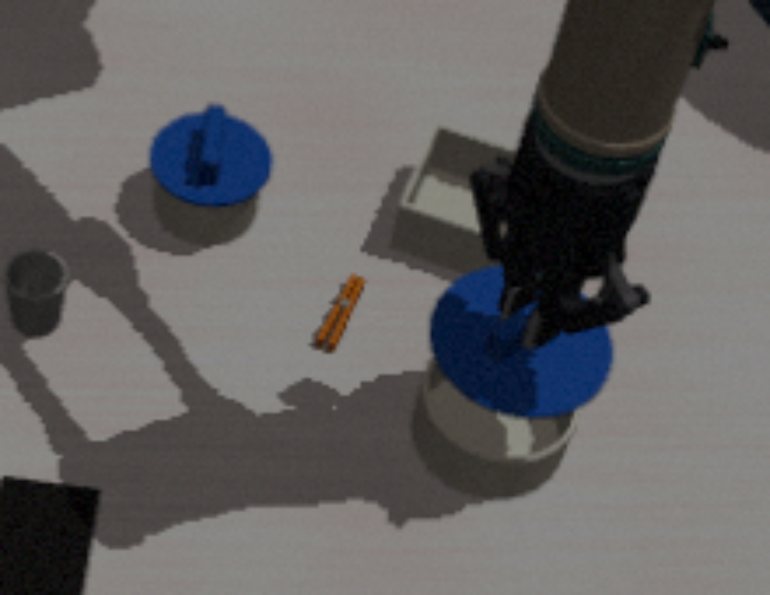

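```bash
cat > blue.py <<'E'
from h import *
from rig import cams
import sys
x0,x1,y0,y1,z0,z1=map(float,sys.argv[1:7])
for cam in("scene","top"):
    im,d=cams.get_image(cam);m=cams.camera_model(cam);C=cloud(m,d);hsv=cv2.cvtColor(im,cv2.COLOR_RGB2HSV)
    b=(d>0)&(abs(hsv[...,0].astype(int)-109)<10)&(hsv[...,1]>120)&(C[...,0]>x0)&(C[...,0]<x1)&(C[...,1]>y0)&(C[...,1]<y1)&(C[...,2]>z0)&(C[...,2]<z1)
    p=C[b];A=np.c_[p[:,:2]-p[:,:2].mean(0),np.ones(len(p))]
    w=np.ones(len(p))
    for _ in range(15):
        s=np.linalg.lstsq(A*w[:,None],p[:,2]*w,rcond=None)[0];r=abs(A@s-p[:,2]);w=(r<0.004)*1.
    k=w>0;c,wh,a=cv2.minAreaRect(p[k][:,:2].astype(np.float32));cc,cr=cv2.minEnclosingCircle(p[k][:,:2].astype(np.float32))
    print(cam,len(p),k.sum(),"slope",s[:2].round(3),"z",np.median(p[k][:,2]).round(4),"rect",np.round(c,4),np.round(wh,4),round(a,1),"circ",np.round(cc,4),round(cr,4))
E
python3 blue.py 0.53 0.71 0.22 0.4 0.06 0.13
```

```text
scene 1236 1178 slope [-0.005 -0.005] z 0.1117 rect [0.6264 0.3101] [0.1131 0.1096] 66.9 circ [0.6226 0.3108] 0.059
top 614 571 slope [0.005 0.006] z 0.1105 rect [0.6173 0.3012] [0.0942 0.1033] 50.1 circ [0.6191 0.3107] 0.0569
```

>>> servo_tool(
  steps=[
    [1,0,15,0,0,0],
    [1,0,30,0,0,0],
    [1,0,42,0,0,0],
    [1,0,50,0,0,0],
    [1,0,55,0,0,0],
    [1,0,57,0,0,0],
    [1,0,58,0,0,0],
    [1,0,58,0,0,0],
  ],
)

```text
clock: 18.1
position: [0.6213, 0.3132, 0.0626]
ee_rot: [0.0, 0.467, 0.884, 0.0]
contact_force: [0.4, 0.1, -0.7]
width: 0.013
```

```bash
python3 go.py 0.6215,0.312,0.0605,125
```

```text
shift [-1.1 -0.5  2.1] turn [ 0.   0.  -0.7] | t 18.1 w 13.0 pos [0.6213 0.3132 0.0626] F [ 0.4  0.1 -0.7] q [ 0.37  0.57  1.45 -0.    1.11 -0.23]
```

>>> servo_tool(
  steps=[
    [0,0,1,0,0,0],
    [0,0,2,0,0,0],
    [0,0,2,0,0,0],
  ],
)

```text
clock: 18.4
position: [0.6214, 0.3132, 0.0613]
ee_rot: [0.001, 0.467, 0.884, 0.0]
contact_force: [-0.6, -0.3, 4.9]
width: 0.013
```

>>> servo_tool(
  steps=[
    [0,0,0,0,0,0],
    [0,0,0,0,0,0],
    [0,0,0,0,0,0],
    [0,0,-20,0,0,0],
    [0,0,-50,0,0,0],
    [0,0,-80,0,0,0],
    [0,0,-100,0,0,0],
    [0,0,-100,0,0,0],
  ],
  hand=120,
)

```text
clock: 19.2
position: [0.6231, 0.3139, 0.1638]
ee_rot: [0.002, 0.467, 0.884, 0.003]
contact_force: [0.2, -0.4, 1.1]
width: 0.0453
```

```bash
python3 go.py 0.431,-0.119,0.16,126.5; python3 - <<'E'
from rig import cams
import cv2,numpy as np
a=cams.get_image("scene")[0][120:290,320:540];cv2.imwrite("pics/a7.png",cv2.resize(a,None,fx=3.5,fy=3.5)[:,:,::-1])
E
```

```text
shift [-249.4 -402.6    1.4] turn [ 0.4  0.1 -2.2] | t 19.2 w 45.3 pos [0.6231 0.3139 0.1638] F [ 0.2 -0.4  1.1] q [ 0.37  0.49  1.33 -0.    1.31 -0.23]
```

View pics/a7.png

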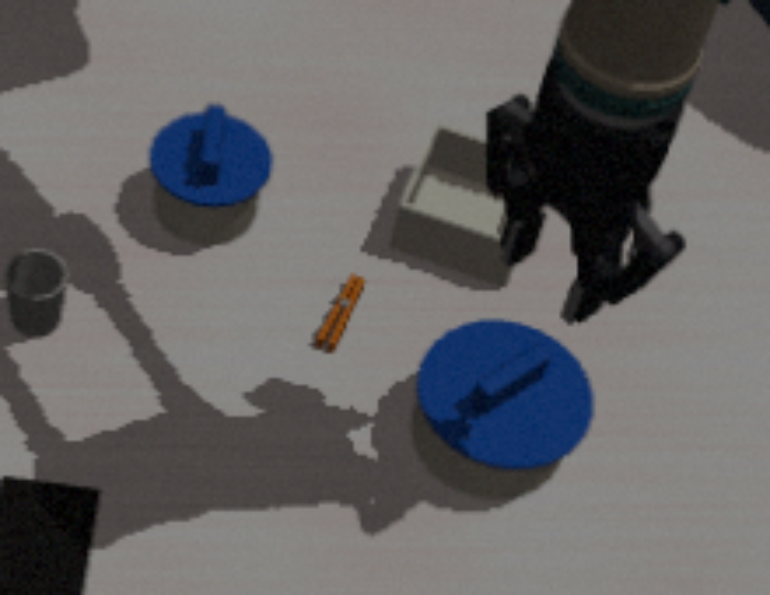

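The big round lid is seated, centred near (505,393) in the crop. The square lid is next.

>>> servo_tool(
  steps=[
    [-25,-40,0,0,0,0],
    [-50,-81,0,0,0,0],
    [-75,-121,0,0,0,0],
    [-100,-161,0,0,0,0],
    [-125,-201,0,0,0,0],
    [-150,-242,0,0,0,0],
    [-175,-282,0,0,0,0],
    [-200,-322,0,0,0,0],
  ],
)

```text
clock: 20.05
position: [0.4654, -0.0348, 0.1584]
ee_rot: [-0.002, 0.467, 0.884, -0.001]
contact_force: [0.4, -1.0, -0.4]
width: 0.0451
```

```bash
python3 go.py 0.431,-0.119,0.1,126.5
```

```text
shift [-50.3 -75.8  58.5] turn [-0.1 -0.1 -2.2] | t 20.05 w 45.1 pos [ 0.4654 -0.0348  0.1584] F [ 0.4 -1.  -0.4] q [-0.22  0.17  1.84 -0.    1.13 -0.82]
```

>>> servo_tool(
  steps=[
    [-25,-38,20,0,0,-2],
    [-50,-76,40,0,0,-2],
    [-50,-76,80,0,0,-2],
    [-50,-76,90,0,0,-2],
    [-50,-76,90,0,0,-2],
    [-50,-76,90,0,0,-2],
  ],
)

```text
clock: 20.65
position: [0.4337, -0.1171, 0.0704]
ee_rot: [-0.0, 0.451, 0.892, 0.0]
contact_force: [-0.4, 0.3, 0.2]
width: 0.0452
```

```bash
python3 go.py 0.431,-0.119,0.018,126.5
```

```text
shift [ 0.  -3.3 52.4] turn [ 0.  -0.  -0.1] | t 20.65 w 45.2 pos [ 0.4337 -0.1171  0.0704] F [-0.4  0.3  0.2] q [-0.42  0.25  2.    0.    0.89 -1.05]
```

>>> servo_tool(
  steps=[
    [0,-3,20,0,0,0],
    [0,-3,40,0,0,0],
    [0,-3,52,0,0,0],
    [0,-3,52,0,0,0],
    [0,-3,52,0,0,0],
  ],
)

```text
clock: 21.15
position: [0.432, -0.1192, 0.0192]
ee_rot: [0.001, 0.451, 0.893, 0.0]
contact_force: [0.8, 0.8, -0.7]
width: 0.0451
```

>>> servo_tool(
  steps=[
    [0,0,0,0,0,0],
    [0,0,0,0,0,0],
    [0,0,0,0,0,0],
    [0,0,0,0,0,0],
    [0,0,0,0,0,0],
  ],
  hand=255,
)

```text
clock: 21.65
position: [0.4316, -0.1197, 0.0193]
ee_rot: [0.001, 0.452, 0.892, 0.0]
contact_force: [0.8, 0.9, 6.3]
width: 0.0128
```

```bash
python3 go.py 0.431,-0.119,0.018,126.5
```

```text
shift [ 0.9 -0.1  1.3] turn [ 0.1  0.1 -0.2] | t 21.65 w 12.8 pos [ 0.4316 -0.1197  0.0193] F [0.8 0.9 6.3] q [-0.43  0.32  2.07  0.    0.74 -1.06]
```

>>> servo_tool(
  steps=[
    [0,0,-20,0,0,0],
    [0,0,-50,0,0,0],
    [0,0,-80,0,0,0],
    [0,0,-110,0,0,0],
    [0,0,-110,0,0,0],
    [0,0,-110,0,0,0],
  ],
)

```text
clock: 22.25
position: [0.4307, -0.1195, 0.1286]
ee_rot: [0.001, 0.452, 0.892, -0.0]
contact_force: [0.1, -0.3, -1.0]
width: 0.013
```

```bash
python3 go.py 0.4385,0.3195,0.128,156.3
```

```text
shift [3.492e+02 2.662e+02 3.000e-01] turn [  0.    0.1 -30. ] | t 22.25 w 13.0 pos [ 0.4307 -0.1195  0.1286] F [ 0.1 -0.3 -1. ] q [-0.43  0.17  1.93 -0.    1.04 -1.06]
```

>>> servo_tool(
  steps=[
    [35,27,0,0,0,-3],
    [70,53,0,0,0,-6],
    [105,80,0,0,0,-9],
    [140,106,0,0,0,-12],
    [175,133,0,0,0,-15],
    [210,160,0,0,0,-18],
    [244,186,0,0,0,-21],
    [279,213,0,0,0,-24],
  ],
)

```text
clock: 23.05
position: [0.4356, 0.2327, 0.1262]
ee_rot: [-0.002, 0.255, 0.967, -0.001]
contact_force: [0.9, 0.1, -1.0]
width: 0.0131
```

>>> servo_tool(
  steps=[
    [0,0,0,0,0,0],
    [0,0,0,0,0,0],
    [0,0,0,0,0,0],
  ],
)

```text
clock: 23.35
position: [0.4361, 0.2303, 0.1269]
ee_rot: [-0.001, 0.257, 0.967, -0.001]
contact_force: [-0.1, 0.6, -1.1]
width: 0.0128
```

```bash
python3 go.py 0.4385,0.3195,0.118,156.3
```

```text
shift [42.2 78.7  8.8] turn [-0.2 -0.1 -6. ] | t 23.35 w 12.8 pos [0.4361 0.2303 0.1269] F [-0.1  0.6 -1.1] q [ 0.35  0.24  1.84 -0.    1.07 -0.71]
```

>>> servo_tool(
  steps=[
    [14,26,0,0,0,-2],
    [28,52,0,0,0,-4],
    [42,79,4,0,0,-6],
    [42,79,8,0,0,-6],
    [42,79,8,0,0,-6],
    [42,79,8,0,0,-6],
  ],
)

```text
clock: 23.95
position: [0.4396, 0.319, 0.1197]
ee_rot: [-0.001, 0.206, 0.978, -0.001]
contact_force: [-0.1, -0.5, -0.9]
width: 0.0131
```

```bash
python3 go.py 0.4385,0.3195,0.0595,156.3; python3 blue.py 0.36 0.51 0.23 0.4 0.06 0.13;  python3 - <<'E'
from rig import cams
import cv2,numpy as np
a=cams.get_image("scene")[0][90:260,360:580];cv2.imwrite("pics/a8.png",cv2.resize(a,None,fx=3.5,fy=3.5)[:,:,::-1])
E
```

```text
shift [ 1.2  0.1 60.2] turn [-0.1 -0.  -0.1] | t 23.95 w 13.1 pos [0.4396 0.319  0.1197] F [-0.1 -0.5 -0.9] q [ 0.5   0.32  1.74 -0.    1.08 -0.65]
scene 966 922 slope [-0.01   0.002] z 0.1132 rect [0.441  0.3186] [0.0993 0.1022] 65.8 circ [0.4399 0.3182] 0.0702
top 748 687 slope [-0.006 -0.008] z 0.1126 rect [0.4388 0.3186] [0.1004 0.0982] 66.0 circ [0.4383 0.3188] 0.0686
```

View pics/a8.png

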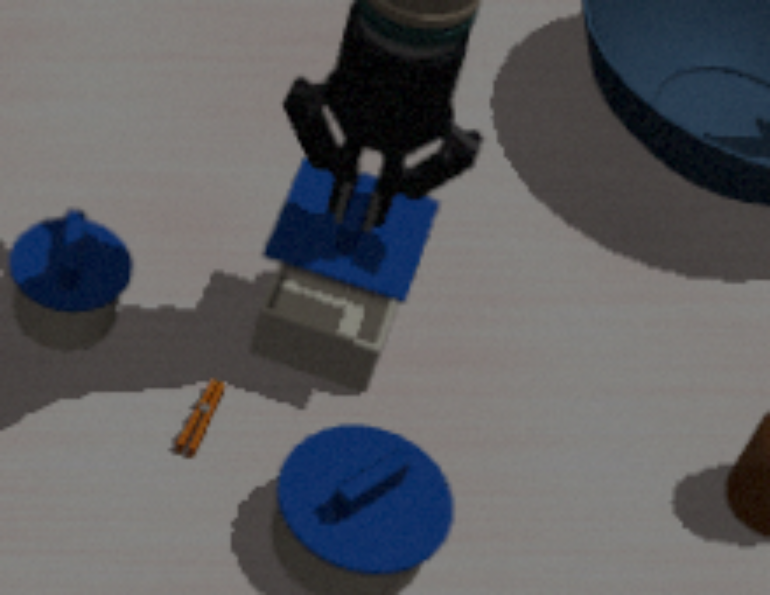

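The square lid, at (350,230) in the crop, is aligned with its tin at about 66°, and its measured centre is within 2 mm. I'll lower it.

>>> servo_tool(
  steps=[
    [0,0,15,0,0,0],
    [0,0,30,0,0,0],
    [0,0,42,0,0,0],
    [0,0,50,0,0,0],
    [0,0,55,0,0,0],
    [0,0,58,0,0,0],
    [0,0,59,0,0,0],
    [0,0,59,0,0,0],
  ],
)

```text
clock: 24.9
position: [0.4401, 0.321, 0.0614]
ee_rot: [0.0, 0.205, 0.979, 0.0]
contact_force: [0.6, -0.4, -2.0]
width: 0.0132
```

```bash
python3 go.py 0.4385,0.3195,0.0595,156.3
```

```text
shift [ 0.8 -2.   1.9] turn [ 0.  0. -0.] | t 24.9 w 13.2 pos [0.4401 0.321  0.0614] F [ 0.6 -0.4 -2. ] q [ 0.5   0.38  1.82 -0.    0.94 -0.65]
```

>>> servo_tool(
  steps=[
    [0,-1,1,0,0,0],
    [0,-1,2,0,0,0],
    [0,-1,2,0,0,0],
  ],
)

```text
clock: 25.2
position: [0.4396, 0.32, 0.0593]
ee_rot: [0.0, 0.205, 0.979, 0.0]
contact_force: [0.5, 0.6, -0.2]
width: 0.013
```

>>> servo_tool(
  steps=[
    [0,0,0,0,0,0],
    [0,0,0,0,0,0],
    [0,0,0,0,0,0],
    [0,0,-20,0,0,0],
    [0,0,-50,0,0,0],
    [0,0,-80,0,0,0],
    [0,0,-120,0,0,0],
    [0,0,-160,0,0,0],
  ],
  hand=120,
)

```text
clock: 26.0
position: [0.4391, 0.3198, 0.2204]
ee_rot: [-0.0, 0.205, 0.979, -0.0]
contact_force: [0.3, 0.6, 0.8]
width: 0.0449
```

```bash
python3 go.py 0.25,0.1,0.25,156.3
```

```text
shift [  84.8 -277.3  -29.4] turn [-0. -0. -0.] | t 26.0 w 44.9 pos [0.4391 0.3198 0.2204] F [0.3 0.6 0.8] q [ 0.5   0.23  1.59 -0.    1.32 -0.66]
```

Move the arm clear towards the base so the cameras can see everything for the final check.

>>> servo_tool(
  steps=[
    [12,-40,-5,0,0,0],
    [24,-80,-10,0,0,0],
    [37,-120,-15,0,0,0],
    [49,-160,-20,0,0,0],
    [61,-200,-25,0,0,0],
    [61,-200,-29,0,0,0],
    [61,-200,-29,0,0,0],
    [61,-200,-29,0,0,0],
  ],
)

```text
clock: 26.8
position: [0.3042, 0.1619, 0.2485]
ee_rot: [0.001, 0.205, 0.979, 0.001]
contact_force: [0.7, -0.4, -0.6]
width: 0.0452
```

```bash
for a in "0.54 0.70 0.23 0.39" "0.36 0.48 0.07 0.19" "0.36 0.51 0.24 0.40" "0.34 0.52 -0.39 -0.23"; do python3 blue.py $a 0.04 0.066; python3 blue.py $a 0.07 0.09; done
python3 - <<'E'
from rig import cams,spotter
from h import *
im,d=cams.get_image("scene");cv2.imwrite("pics/f1.png",im[:,:,::-1])
im,d=cams.get_image("top");cv2.imwrite("pics/f2.png",im[:,:,::-1])
E
```

```text
scene 1457 1373 slope [-0.     0.002] z 0.0528 rect [0.6218 0.3138] [0.1121 0.1164] 75.7 circ [0.6211 0.3122] 0.0588
top 1175 1063 slope [-0.004 -0.002] z 0.0515 rect [0.6188 0.3122] [0.1103 0.1119] 1.7 circ [0.619  0.3135] 0.0573
scene 153 127 slope [-0.085 -0.047] z 0.078 rect [0.6234 0.3134] [0.0148 0.0558] 35.7 circ [0.6234 0.3134] 0.0284
top 117 106 slope [0.083 0.067] z 0.0767 rect [0.6195 0.3112] [0.015  0.0555] 34.5 circ [0.6171 0.3095] 0.0279
scene 617 567 slope [-0.003  0.007] z 0.053 rect [0.4244 0.131 ] [0.0826 0.0864] 85.9 circ [0.4235 0.1317] 0.0444
top 652 612 slope [-0.002 -0.003] z 0.0519 rect [0.4192 0.1305] [0.0855 0.0838] 28.7 circ [0.4195 0.1307] 0.0436
scene 103 86 slope [0.031 0.072] z 0.079 rect [0.4241 0.1304] [0.0137 0.0517] 81.9 circ [0.4241 0.1312] 0.0263
top 115 105 slope [-0.027 -0.115] z 0.0773 rect [0.4197 0.1311] [0.0145 0.0559] 83.1 circ [0.4193 0.1278] 0.028
scene 1070 1022 slope [ 0.018 -0.008] z 0.0529 rect [0.4399 0.3205] [0.0981 0.1051] 66.2 circ [0.4399 0.3201] 0.0682
top 1215 1111 slope [-0.003 -0.004] z 0.0518 rect [0.4384 0.3191] [0.0998 0.0992] 66.0 circ [0.4386 0.3194] 0.0685
scene 108 94 slope [-0.062 -0.036] z 0.0781 rect [0.4417 0.3203] [0.0144 0.0526] 65.2 circ [0.44   0.3167] 0.0265
top 120 105 slope [0.051 0.077] z 0.0774 rect [0.4375 0.3177] [0.014  0.0558] 67.1 circ [0.4382 0.3192] 0.028
scene 966 898 slope [0.013 0.005] z 0.0527 rect [ 0.4279 -0.3086] [0.1248 0.0777] 3.8 circ [ 0.4282 -0.309 ] 0.0705
top 1118 1011 slope [0.001 0.009] z 0.0521 rect [ 0.4256 -0.3102] [0.1201 0.0774] 2.6 circ [ 0.4258 -0.3094] 0.0687
scene 116 97 slope [0.024 0.065] z 0.0779 rect [ 0.4292 -0.3091] [0.0595 0.0153] 3.2 circ [ 0.4294 -0.3132] 0.0301
top 127 107 slope [ 0.017 -0.029] z 0.0774 rect [ 0.4245 -0.3103] [0.0532 0.0156] 4.0 circ [ 0.4246 -0.312 ] 0.0271
```

View pics/f1.png

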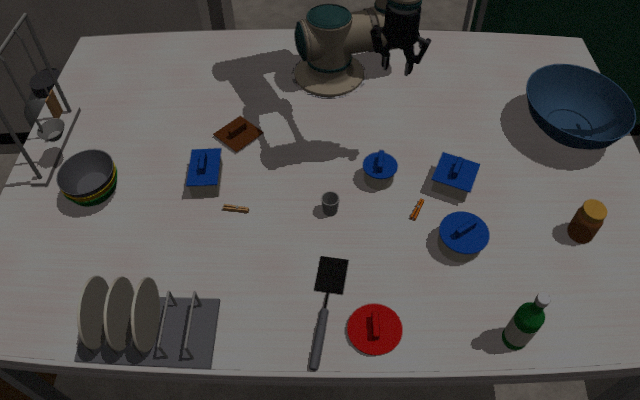

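View pics/f2.png

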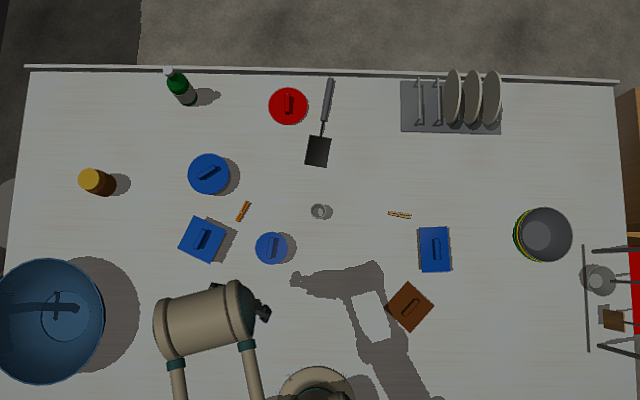

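All four lids lie flat on their tins: in the scene picture at (205,168), (380,166), (455,173) and (464,234). Every plate top measures about 0.052 m, which is rim height plus plate thickness. The red and brown lids are untouched.

```bash
python3 -c "
from rig import sign_off,telemetry
print(sign_off(),telemetry.get_state()['clock'])"
```

```text
the job is handed in; nothing more can be done
the job is handed in; nothing more can be done
```

All four lids (oblong, small round, big round, square) are on their own tins, and I handed the job in at about 28 s; `sign_off` reports no verdict.

- **Seating:** in both cameras every plate top is 0.0515–0.053 m high, against 0.052 m expected. The grip-bar tops are at 0.077–0.079 m, against 0.078 m expected. The wider top surfaces are level to about 0.02 rad or better.
- **Centring:** each lid's centre, averaged over the two cameras, is within about 3 mm of where I first measured its tin. The largest difference is the oblong lid, and the limit is 14 mm.
- **Tins:** with the lids on, I could not measure the tins again directly. In the final pictures they look unmoved, and the largest wrist force read after a move was about 7 N.
- **Disagreements:** the two cameras differ by 2–5 mm in x, so I averaged them. Slopes fitted to the narrow bar tops came out at 0.03–0.12 rad. I put these down to noise, because the two cameras mostly give opposite signs and the wide plates read flat.
- **Look-alikes:** the red and brown lids were not touched.

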